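Thread the flared pots on the totem rod, rim to rim and foot to foot

TASK

One flared clay pot is already on the upright rod. Thread the other three over it, one at a time, so that the faces alternate all the way up: rim against rim, foot against foot, never foot in mouth; each pot is already the right way up if you take them in the right order. Lower each one gently until it sits on the pot below, never dropping it down the rod, let go, and leave the jar, bowl and brush where they are.

Things in the scene. Friction and masses are not known exactly. Their poses are not given: they have to be found in the camera images.
- pot_a_center (a point): flared clay pot standing MOUTH UP, on its foot; 30 mm tall, 100 g, on the board or on the rod. Wide end: rim band 66 mm diameter, 12 mm tall, open mouth 46 mm. Narrow end: foot collar 42 mm diameter, 11 mm tall. Cone between; 22 mm hole through along its axis. Point: on its axis, 15 mm above its underside, z up. All four look alike but for which way up they stand.
- pot_b_center (a point): flared clay pot standing MOUTH UP, on its foot; 30 mm tall, 100 g, on the board or on the rod. Wide end: rim band 66 mm diameter, 12 mm tall, open mouth 46 mm. Narrow end: foot collar 42 mm diameter, 11 mm tall. Cone between; 22 mm hole through along its axis. Point: on its axis, 15 mm above its underside, z up. All four look alike but for which way up they stand.
- pot_c_center (a point): flared clay pot standing MOUTH DOWN, on its rim; 30 mm tall, 100 g, on the board or on the rod. Wide end: rim band 66 mm diameter, 12 mm tall, open mouth 46 mm. Narrow end: foot collar 42 mm diameter, 11 mm tall. Cone between; 22 mm hole through along its axis. Point: on its axis, 15 mm above its underside, z up. All four look alike but for which way up they stand.
- pot_d_center (a point): flared clay pot standing MOUTH DOWN, on its rim; 30 mm tall, 100 g, on the board or on the rod. Wide end: rim band 66 mm diameter, 12 mm tall, open mouth 46 mm. Narrow end: foot collar 42 mm diameter, 11 mm tall. Cone between; 22 mm hole through along its axis. Point: on its axis, 15 mm above its underside, z up. All four look alike but for which way up they stand.
- rod_foot (a point): foot of a fixed upright steel rod, 16 mm thick, where it leaves the 12 mm thick wooden board (the board's top is at z = 12 mm; the pots stand on it). Origin on the rod's axis at the board's top, z up. In the finished stack each pot sits 30 mm above the one below (120 mm in all).
- rod_tip (a point): top of the rod, on its axis, 100 mm above the board; its last 6 mm taper to 6 mm. It stands 40 mm proud of a pot seated second from below, and ends inside the fourth.
- jar_center (a point): bystander: closed jar, 64 mm diameter, 85 mm tall, on the board; point half-way up.
- bowl_center (a point): bystander: open clay bowl, 90 mm across, 40 mm tall, no hole, on the board; point half-way up.
- brush_center (a point): bystander: brush lying on the board, 170 mm long; point near its middle.
Things that resemble listed ones, but are neither listed nor needed, are in the scene too. What is shaped like the part that bears pot_d_center but turquoise is not meant.

How it is judged (in metres and radians):
On the way, in this order (a step that is already met when the one before it is completed fails the run):
1. a second pot sits on the first, rim to rim or foot to foot (((z of pot_a_center in the frame of rod_foot between 0.04 and 0.05 m and horizontal distance between pot_a_center and rod_foot below 0.007 m) or (z of pot_b_center in the frame of rod_foot between 0.04 and 0.05 m and horizontal distance between pot_b_center and rod_foot below 0.007 m) or (z of pot_c_center in the frame of rod_foot between 0.04 and 0.05 m and horizontal distance between pot_c_center and rod_foot below 0.007 m) or (z of pot_d_center in the frame of rod_foot between 0.04 and 0.05 m and horizontal distance between pot_d_center and rod_foot below 0.007 m))), for 0.2 s.
2. a third pot sits on these, facing opposite to the second (((z of pot_a_center in the frame of rod_foot between 0.07 and 0.08 m and horizontal distance between pot_a_center and rod_foot below 0.007 m) or (z of pot_b_center in the frame of rod_foot between 0.07 and 0.08 m and horizontal distance between pot_b_center and rod_foot below 0.007 m) or (z of pot_c_center in the frame of rod_foot between 0.07 and 0.08 m and horizontal distance between pot_c_center and rod_foot below 0.007 m) or (z of pot_d_center in the frame of rod_foot between 0.07 and 0.08 m and horizontal distance between pot_d_center and rod_foot below 0.007 m))), for 0.2 s.
At the end, for the whole second after the job is handed in: all four pots are on the rod, mouth-up and mouth-down ones alternating from the bottom, each seated on the one below (centre within 5 mm of its height in the stack of 30 mm steps and within 7 mm of the rod's axis, upright within 0.12 rad), released and at rest (under 0.02 m/s) (((((z of pot_a_center in the frame of rod_foot between 0.01 and 0.02 m and horizontal distance between pot_a_center and rod_foot below 0.007 m) or (z of pot_b_center in the frame of rod_foot between 0.01 and 0.02 m and horizontal distance between pot_b_center and rod_foot below 0.007 m)) and ((z of pot_c_center in the frame of rod_foot between 0.04 and 0.05 m and horizontal distance between pot_c_center and rod_foot below 0.007 m) or (z of pot_d_center in the frame of rod_foot between 0.04 and 0.05 m and horizontal distance between pot_d_center and rod_foot below 0.007 m)) and ((z of pot_a_center in the frame of rod_foot between 0.07 and 0.08 m and horizontal distance between pot_a_center and rod_foot below 0.007 m) or (z of pot_b_center in the frame of rod_foot between 0.07 and 0.08 m and horizontal distance between pot_b_center and rod_foot below 0.007 m)) and ((z of pot_c_center in the frame of rod_foot between 0.1 and 0.11 m and horizontal distance between pot_c_center and rod_foot below 0.007 m) or (z of pot_d_center in the frame of rod_foot between 0.1 and 0.11 m and horizontal distance between pot_d_center and rod_foot below 0.007 m))) or (((z of pot_c_center in the frame of rod_foot between 0.01 and 0.02 m and horizontal distance between pot_c_center and rod_foot below 0.007 m) or (z of pot_d_center in the frame of rod_foot between 0.01 and 0.02 m and horizontal distance between pot_d_center and rod_foot below 0.007 m)) and ((z of pot_a_center in the frame of rod_foot between 0.04 and 0.05 m and horizontal distance between pot_a_center and rod_foot below 0.007 m) or (z of pot_b_center in the frame of rod_foot between 0.04 and 0.05 m and horizontal distance between pot_b_center and rod_foot below 0.007 m)) and ((z of pot_c_center in the frame of rod_foot between 0.07 and 0.08 m and horizontal distance between pot_c_center and rod_foot below 0.007 m) or (z of pot_d_center in the frame of rod_foot between 0.07 and 0.08 m and horizontal distance between pot_d_center and rod_foot below 0.007 m)) and ((z of pot_a_center in the frame of rod_foot between 0.1 and 0.11 m and horizontal distance between pot_a_center and rod_foot below 0.007 m) or (z of pot_b_center in the frame of rod_foot between 0.1 and 0.11 m and horizontal distance between pot_b_center and rod_foot below 0.007 m)))) and linear speed of each of pot_a, pot_b, pot_c, pot_d below 0.02 m/s and angle between each of pot_a_center, pot_b_center, pot_c_center, pot_d_center's own z axis and vertical below 0.12 rad); the robot touches nothing.
It fails at once if a pot was dropped down the rod (faster than 0.5 m/s while threaded on it) ((linear speed of pot_a above 0.5 m/s and horizontal distance between pot_a_center and rod_foot below 0.015 m and z of pot_a_center in the frame of rod_foot below 0.1 m) or (linear speed of pot_b above 0.5 m/s and horizontal distance between pot_b_center and rod_foot below 0.015 m and z of pot_b_center in the frame of rod_foot below 0.1 m) or (linear speed of pot_c above 0.5 m/s and horizontal distance between pot_c_center and rod_foot below 0.015 m and z of pot_c_center in the frame of rod_foot below 0.1 m) or (linear speed of pot_d above 0.5 m/s and horizontal distance between pot_d_center and rod_foot below 0.015 m and z of pot_d_center in the frame of rod_foot below 0.1 m)).
It fails at once if the jar, bowl or brush was moved by more than 30 mm (distance of any of jar_center, bowl_center, brush_center from where it was at the start of the episode above 0.03 m).
It also fails if it takes over 58 s, if anything falls off the work surface, if the arm or the gripper's body presses on something with over 40 N, if the wrist force passes 120 N, or if a joint passes its speed limit or range.

ROBOT

A 6-joint arm with a two-finger parallel gripper is mounted at the origin on the work surface. World frame = base frame: x ahead of the robot, y to its left, z up, the work surface at z = 0. Lengths are in mm, angles in rad, forces in N, time in s.
With the tool pointing down it reaches from about 300 to 850 mm from the base axis. Payload 5.4 kg.
Tool frame: the origin (TCP) lies at the very end of the fingers, on their centre line; the grasp point (between the pads) lies 19 mm behind it (manip.grasp_offset is the distance from the TCP to the grasp point, in mm); z points along the fingers, y is the line along which they close (so a half turn about z gives the same grasp; the last joint's range is limited). The gripper opens to 85 mm and grips with 20 to 120 N. Pads are 22 mm wide; open, the fingers measure 114 mm over their backs; the gripper's body (76 mm by 85 mm) begins 54 mm behind the grasp point. The pads swing forward as they close: fully open they stand 13 mm farther back than shut.
Start: joints at [0.914, 0.158, 1.597, -0, 1.386, -0.21], TCP at [248.454, 518.533, 231.299] pointing down, gripper open.
Joint ranges: [-2.91, 2.91], [-0.94, 2.29], [0.18, 2.7], [-1.29, 4.43], [0.17, 2.64], [-3, 3]. Speed limits (rad/s): [2.57, 2.57, 3.14, 3.14, 3.14, 3.14].

INTERFACE

Orientations are given as a 3x3 rotation matrix whose columns are the frame's x, y, z axes.
In Python, from cell import manip gives the robot as it stands.
- The arm moves only by the tool drive_tool, never from a script. Its argument "rows" is a list that holds one entry, the list of rows, each a list of 7 numbers: the gripper's target within -1 to 1 (fully open at 1, half-way at 0, shut at -1), then the shift along the tool's x, y, z in mm, then the turn, a rotation vector about the tool's x, y, z in rad. A call has 1 to 8 rows; each row shifts and turns the commanded pose from where the row before left it, along the tool's axes as they then stand; what a row does not reach is not made up. A row lasts 1/10 s, in which the tool goes at most 50 mm and 8.59 degrees, less where a joint would pass 70% of its speed; a pose out of reach is approached as far as the arm can. A call is refused whole if a number of a shift passes 50 or a number of a turn 0.15, either way. A call with a gripper value outside its range is refused whole. The fingers move at their own pace and stop on an object; the grip force is fixed at half the most. Time passes only in rows, so rows that do not move let the fingers close. It gives the time, the measured TCP pose, the force, the opening and the grip force at its end, in the units of the state.
- manip.get_state(): the state, without advancing time (a new reading comes with each control period).
- manip.read_camera(name): name is "side" or "top" or "wrist"; returns a dict with "frame" (400x640x3 uint8, blue, green, red), "vfov" (degrees; the focal length in pixels is half the picture's height over the tangent of half this angle, whatever the lens; pixels are square), "cx", "cy" (the principal point, pixels), "k1" (the pictures are not rectified: a ray, as slopes to the right and down, at radius r is drawn at 1 + k1 r^2 times it, then the intrinsics apply), "view" (4x4, takes a point from world to camera coordinates). Camera axes: x right, y up, looking along -z (the intrinsics and any distortion apply to the point x, -y, -z); pixel columns grow to the right and rows downward; lengths in mm; the calibration is good to about 2 mm. A picture is of the moment at which its call begins. There is no depth.
- manip.hand_in(): hands the job in; it is judged then, once.
Trained networks look in a picture, given as the dict that the camera call returned (one of the last four; its "shot" number tells which), for a name from the list of things; names that differ only in an ending like _2 or _b are one class to them, and where a whole thing is asked for, a point or a joint stands for the part that bears it (a point fixed in the world has none). Each returns a list of dicts, best first, with "conf" (0 to 1); they miss things now and then, are a little off and sometimes report something else, mostly with a low value. They report only what shows in the picture. A call takes as long as a camera call. They do not tell look-alikes from the thing itself.
- manip.recognise(label, picture): "xyz" ([x, y, z] in mm, in world coordinates, good to about 4 mm: the middle of the surface that is visible of it).
- manip.tip_of(label, picture): "xyz" ([x, y, z] in mm, in world coordinates, good to about 4 mm: a listed point, or the origin of a listed thing).
The state is a dict: "clock": time; "joint_pos": joint angles; "joint_velocities": joint speeds; "tau": joint torques, N m; "position": TCP position; "eef_rot": TCP orientation; "contact_force": force on the tool from outside, world axes, zero at the start; "wrist_torque": the same for the moment, N m; "gripper_width": finger opening in mm; "gripper_force": force on a finger pad.
Only numpy, scipy, OpenCV 4.12 (cv2) and the standard library are available. Lean on these libraries where they do the work, as an engineer would, in place of code of your own. Each camera call takes 0.05 s, during which the arm holds its last target. There are 200 camera calls.

## Working session

There is one attempt and no reset: what is moved stays moved. The work goes in short steps, Python scripts to look and compute and a tool call to move; the robot and the scene stay as the last step left them, time stands still between calls to the robot, and variables do not carry over. Pictures are saved under pics/ and viewed, at most 10 in all, crops included, and the job is handed in when it is done.

Besides the shell and the picture viewer there is one more tool, called after "Call:" as a command line: name --argument value ..., lists and objects as JSON in quotes. drive_tool: Moves the arm, as the interface text tells. Its arguments: {"type":"object","properties":{"rows":{"type":"array","items":{"type":"array","items":{"type":"array","items":{"type":"number"}}}}},"required":["rows"]}

```bash
mkdir -p pics; python3 - <<'E'
from cell import manip
import cv2,numpy as np
s=manip.get_state()
print(s['clock'],s['position'],np.round(s['eef_rot'],3).tolist(),s['gripper_width'],manip.grasp_offset)
for n in('top','side'):
    p=manip.read_camera(n); cv2.imwrite(f'pics/{n}0.png',p['frame'])
    print(n,p['vfov'],p['cx'],p['cy'],p['k1'],np.round(p['view'],3).tolist())
    for l in ('pot_a_center','pot_c_center','rod_foot','rod_tip','jar_center','bowl_center','brush_center'):
        for d in manip.tip_of(l,p): print(l,np.round(d['xyz'],0),round(d['conf'],2))
E
```

```text
0.0 [248.0794191  518.05219838 230.27971661] [[-0.902, 0.432, -0.001], [0.432, 0.902, -0.002], [0.0, -0.002, -1.0]] 85.69668728155354 18.700000000000003
top 49.34589965651506 321.33744307864305 200.45533771788266 -0.08528416862298699 [[0.026, -1.0, 0.005, -23.517], [0.983, 0.027, 0.183, -492.599], [-0.183, 0.0, 0.983, -1092.293], [0.0, 0.0, 0.0, 1.0]]
pot_a_center [ 476. -245.   24.] 0.83
pot_c_center [629. 234.  27.] 0.69
rod_foot [569.  -5.   9.] 0.56
jar_center [ 693. -307.   54.] 0.58
bowl_center [746.  75.  28.] 0.65
bowl_center [571.  -4.  14.] 0.22
brush_center [ 733. -138.   22.] 0.71
side 54.427121032488536 323.7532900233039 200.55982629621516 -0.0024901987698947646 [[0.951, -0.311, -0.009, -483.409], [0.203, 0.598, 0.775, -174.632], [-0.235, -0.739, 0.632, -851.035], [0.0, 0.0, 0.0, 1.0]]
pot_a_center [ 475. -244.   28.] 0.95
pot_c_center [570.  -1.  26.] 0.68
rod_foot [ 473. -245.   27.] 0.68
rod_foot [572.   0.  13.] 0.47
rod_tip [570.   1. 115.] 0.53
jar_center [ 693. -314.   53.] 0.69
bowl_center [745.  78.  30.] 0.67
```

View pics/top0.png

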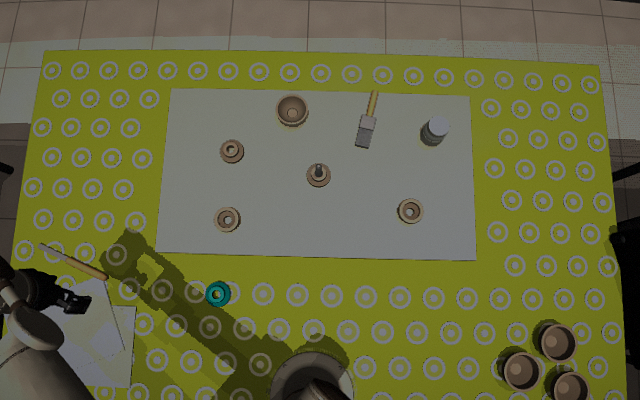

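View pics/side0.png

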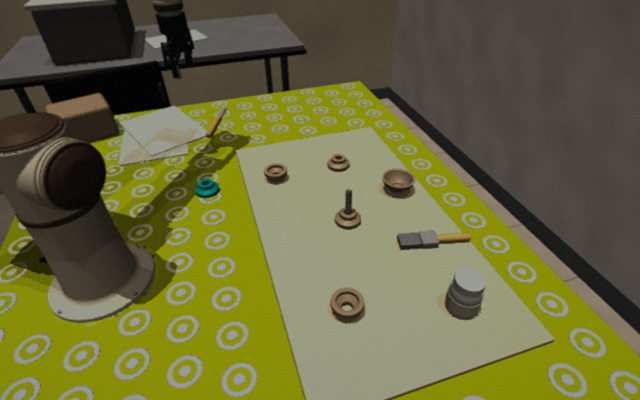

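The top view shows the rod with a pot at (318,175), and single pots at (232,151), (227,219) and (410,211). The turquoise look-alike is at (218,294), off the board. The brown pots at bottom right, (520,370), (557,342) and (570,388), are bigger and also off the board, and the bowl is at (292,110). I'll check which way up each pot stands in a close crop and measure the positions.

```bash
cat > h.py <<'E'
from cell import manip
import cv2,numpy as np
def ray(p,u,v):
    f=200/np.tan(np.radians(p['vfov']/2)); K=np.array([[f,0,p['cx']],[0,f,p['cy']],[0,0,1.]])
    x,y=cv2.undistortPoints(np.array([[[u,v]]],float),K,np.array([p['k1'],0,0,0.]))[0,0]
    V=np.array(p['view']);R=V[:3,:3];return -R.T@V[:3,3],R.T@np.array([x,-y,-1])
def plane(p,u,v,z):
    c,d=ray(p,u,v);return c+d*(z-c[2])/d[2]
def pix(p,X):
    f=200/np.tan(np.radians(p['vfov']/2));V=np.array(p['view']);c=V[:3,:3]@np.array(X,float)+V[:3,3]
    s=np.array([c[0],-c[1]])/-c[2];s=s*(1+p['k1']*(s@s));return s*f+[p['cx'],p['cy']]
def blob(p,u,v,half=24):
    "brown blob around u,v: centre of its enclosing ellipse, box"
    u0,v0=max(0,int(u)-half),max(0,int(v)-half)
    w=p['frame'][v0:int(v)+half,u0:int(u)+half].astype(int)
    m=((w[...,2]-w[...,0])>18).astype(np.uint8)
    n,L,S,C=cv2.connectedComponentsWithStats(m)
    k=1+np.argmax(S[1:,4]);h=np.vstack(cv2.findContours((L==k).astype(np.uint8),cv2.RETR_EXTERNAL,cv2.CHAIN_APPROX_NONE)[0])
    e=cv2.fitEllipse(cv2.convexHull(h));return np.array(e[0])+[u0,v0],e[1],S[k,4]
E
python3 - <<'E'
from h import *
p=manip.read_camera('top');q=manip.read_camera('side')
T=[]
for (u,v),z in (((232,151),18),((227,219),36),((410,211),36),((318,175),18)):
    c,a,n=blob(p,u,v); print('top',c.round(1),np.round(a,1),n,plane(p,*c,z).round(1))
    T.append(cv2.resize(p['frame'][v-25:v+25,u-25:u+25],(300,300),interpolation=3))
for (u,v),z in (((339,161),18),((276,173),36),((347,305),36),((347,217),18)):
    c,a,n=blob(q,u,v); print('side',c.round(1),np.round(a,1),n,plane(q,*c,z).round(1))
cv2.imwrite('pics/crop.png',np.vstack([np.hstack(T[:2]),np.hstack(T[2:])])*2)
for i in range(2):
  r=manip.tip_of('rod_tip',q);print([ (d['xyz'].round(1) if hasattr(d['xyz'],'round') else d['xyz'],d['conf']) for d in r])
print(pix(p,[570,0,112]),pix(p,[570,0,12]),pix(q,[570,0,112]))
E
```

```text
top [231.5 151.6] [23.7 24.6] 383 [627.7 239.8  18. ]
top [227.  219.7] [26.4 27.7] 480 [436.8 235.6  36. ]
top [409.1 212. ] [25.5 28.9] 493 [ 470.2 -242.3   36. ]
top [317.9 175.4] [23.9 25.3] 343 [567.    0.6  18. ]Traceback (most recent call last):
  File "<stdin>", line 8, in <module>
  File "h.py", line 19, in blob
    e=cv2.fitEllipse(cv2.convexHull(h));return np.array(e[0])+[u0,v0],e[1],S[k,4]
cv2.error: OpenCV(4.12.0) /io/opencv/modules/imgproc/src/shapedescr.cpp:361: error: (-201:Incorrect size of input array) There should be at least 5 points to fit the ellipse in function 'fitEllipseNoDirect'
```

Call:
drive_tool --rows '[[[1,0,-44,0,0,0,-0.149],[1,0,-44,0,0,0,-0.149],[1,0,-44,0,0,0,-0.149],[1,-37,-25,0,0,0,0],[1,-37,-25,0,0,0,0]]]'

```text
clock: 1.4
position: [283.8, 342.1, 231.4]
eef_rot: [[-1.0, -0.002, 0.001], [-0.002, 1.0, 0.001], [-0.001, 0.001, -1.0]]
contact_force: [0.7, 0.9, -0.1]
gripper_width: 85.4
gripper_force: 0.0
```

Call:
drive_tool --rows '[[[1,-38,-25,0,0,0,0],[1,-38,-25,0,0,0,0],[1,-38,-25,0,0,0,0],[1,-30,-25,0,0,0,0],[1,0,0,0,0,0,0],[1,0,0,0,0,0,0]]]'

```text
clock: 2.0
position: [428.2, 243.0, 231.2]
eef_rot: [[-1.0, 0.002, -0.001], [0.002, 1.0, 0.0], [0.001, 0.0, -1.0]]
contact_force: [0.1, 0.3, 1.1]
gripper_width: 85.1
gripper_force: 0.0
```

```bash
python3 - <<'E'
from h import *
s=manip.get_state();print(s['position'])
p=manip.read_camera('top');w=manip.read_camera('wrist')
T=[cv2.resize(p['frame'][v-25:v+25,u-25:u+25],(200,200),interpolation=3) for u,v in ((232,151),(410,211),(318,175))]
out=np.hstack([cv2.resize(w['frame'],(600,375)),cv2.resize(np.vstack(T),(125,375))])
cv2.imwrite('pics/w1.png',np.clip(out.astype(int)*2,0,255).astype(np.uint8))
print(w['vfov'],w['cx'],w['cy'],w['k1'],np.round(w['view'],3).tolist())
print(pix(w,[437,236,42]),[ (np.round(d['xyz'],1),round(d['conf'],2)) for d in manip.tip_of('pot_a_center',w)])
E
```

```text
[428.17933147 242.97921884 231.19004259]
65.02552586006462 315.9105981549981 194.71145666123758 -0.0557488064825468 [[-0.0, 1.0, -0.001, -242.216], [-0.957, -0.001, -0.29, 446.999], [-0.29, 0.001, 0.957, -255.204], [0.0, 0.0, 0.0, 1.0]]
[309.95832395 179.62543688] []
```

View pics/w1.png

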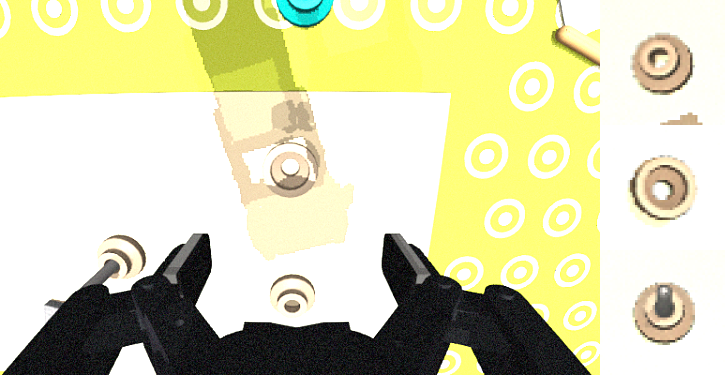

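The wrist picture shows a mouth-up pot at about (312,178), within 2 px of the projection from the top view, and a mouth-down pot at (312,312). The crops on the right show: (232,151) mouth down, (410,211) mouth up, rod pot mouth down. So the order is a mouth-up pot (437,236), then the mouth-down one (628,240), then the other mouth-up one (470,-242). I'll refine these by fitting projected circles.

```bash
cat >> h.py <<'E'
from scipy.ndimage import map_coordinates
def fit(p,x0,y0,circ,rng=10,zb=12):
    "best x,y for circles (radius, z above zb): strength of radial edges"
    g=cv2.GaussianBlur(cv2.cvtColor(p['frame'],cv2.COLOR_BGR2GRAY),(0,0),1).astype(float)
    t=np.linspace(0,2*np.pi,72,endpoint=False)
    def pts(x,y,r,z): return np.array([pix(p,[x+r*np.cos(a),y+r*np.sin(a),zb+z]) for a in t])
    def sc(x,y):
        s=0
        for r,z in circ:
            A=pts(x,y,r-1.5,z);B=pts(x,y,r+1.5,z)
            f=lambda P:map_coordinates(g,[P[:,1],P[:,0]],order=1)
            s+=np.minimum(abs(f(B)-f(A)),15).mean()
        return s
    step=2.
    bx,by=x0,y0
    for st,n in((2.,int(rng/2)),(.5,4)):
        c=[(sc(bx+i*st,by+j*st),bx+i*st,by+j*st) for i in range(-n,n+1) for j in range(-n,n+1)]
        s,bx,by=max(c)
    return round(bx,1),round(by,1),round(s,2)
UP=[(33,30),(23,30)];DN=[(21,30),(33,12)]
E
python3 - <<'E'
from h import *
p=manip.read_camera('top');w=manip.read_camera('wrist');q=manip.read_camera('side')
for n,c in(('wrist',w),('top',p),('side',q)):
    for k,(x,y,ci) in dict(A=(437,236,UP),C=(628,240,DN),B=(470,-243,UP),R=(568,0,DN)).items():
        if n=='wrist' and k in 'BR':continue
        print(n,k,fit(c,x,y,ci))
E
```

```text
wrist A (439.5, 235.0, np.float64(28.63))
wrist C (631.0, 236.5, np.float64(26.39))
top A (438.5, 238.0, np.float64(18.01))
top C (628.0, 239.0, np.float64(21.45))
top B (475.0, -245.5, np.float64(22.08))
top R (568.0, 0.0, np.float64(21.94))
side A (441.0, 237.5, np.float64(19.51))
side C (627.0, 228.0, np.float64(24.83))
side B (475.0, -247.0, np.float64(26.88))
side R (571.0, 0.5, np.float64(25.93))
```

Call:
drive_tool --rows '[[[1,-11,-7,40,0,0,0],[1,0,0,45,0,0,0],[1,0,0,45,0,0,0],[1,0,0,40,0,0,0],[1,0,0,0,0,0,0]]]'

```text
clock: 2.8
position: [433.5, 235.4, 55.9]
eef_rot: [[-1.0, -0.001, -0.012], [-0.001, 1.0, -0.003], [0.012, -0.003, -1.0]]
contact_force: [-1.6, -0.5, -0.5]
gripper_width: 85.7
gripper_force: 0.0
```

```bash
python3 - <<'E'
from h import *
print(manip.get_state()['position'])
w=manip.read_camera('wrist')
print(fit(w,439,236,UP,6),pix(w,[439,236,42]))
cv2.imwrite('pics/w2.png',np.clip(w['frame'].astype(int)*2,0,255).astype(np.uint8))
E
```

```text
[433.50151419 235.39677665  55.88537021]
(440.5, 235.0, np.float64(28.83)) [318.71129047 250.67378703]
```

View pics/w2.png

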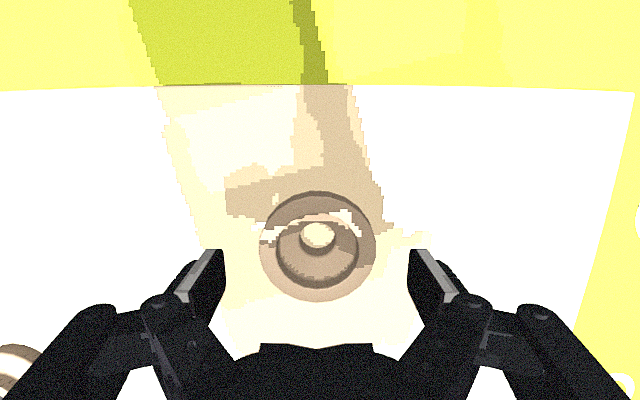

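The pot sits between the fingers at (318,247), mouth up, with its centre at about (440,235). I'll finish the descent.

Call:
drive_tool --rows '[[[1,-2,0,20,0,0,0],[1,0,0,15,0,0,0],[1,0,0,0,0,0,0],[1,0,0,0,0,0,0]]]'

```text
clock: 3.25
position: [442.7, 237.0, 28.7]
eef_rot: [[-1.0, -0.001, 0.003], [-0.001, 1.0, 0.001], [-0.003, 0.001, -1.0]]
contact_force: [-0.3, 0.5, 0.5]
gripper_width: 85.3
gripper_force: 0.0
```

Call:
drive_tool --rows '[[[1,2,-1,13,0,0,0],[1,0,0,0,0,0,0],[-1,0,0,0,0,0,0],[-1,0,0,0,0,0,0],[-1,0,0,0,0,0,0],[-1,0,0,0,0,0,0],[-1,0,0,0,0,0,0]]]'

```text
clock: 3.95
position: [439.5, 235.4, 14.3]
eef_rot: [[-1.0, -0.0, 0.001], [-0.0, 1.0, 0.0], [-0.001, 0.0, -1.0]]
contact_force: [-2.4, -0.5, 6.2]
gripper_width: 64.8
gripper_force: 65.8
```

Call:
drive_tool --rows '[[[-1,0,0,-10,0,0,0],[-1,0,0,-30,0,0,0],[-1,0,0,-40,0,0,0],[-1,0,0,-40,0,0,0],[-1,0,0,-40,0,0,0],[-1,-15,-20,0,0,0,0],[-1,-30,-38,0,0,0,0],[-1,-30,-38,0,0,0,0]]]'

```text
clock: 4.75
position: [514.9, 138.7, 174.7]
eef_rot: [[-1.0, -0.002, 0.002], [-0.002, 1.0, 0.0], [-0.002, 0.0, -1.0]]
contact_force: [1.4, 0.5, -1.3]
gripper_width: 64.8
gripper_force: 66.7
```

Call:
drive_tool --rows '[[[-1,-30,-38,0,0,0,0],[-1,-30,-38,0,0,0,0],[-1,-30,-38,0,0,0,0],[-1,-15,-24,0,0,0,0],[-1,0,0,0,0,0,0],[-1,0,0,0,0,0,0],[-1,0,0,0,0,0,0]]]'

```text
clock: 5.45
position: [618.4, 2.4, 173.4]
eef_rot: [[-1.0, -0.001, -0.001], [-0.001, 1.0, 0.0], [0.001, 0.0, -1.0]]
contact_force: [-0.8, 0.9, -1.0]
gripper_width: 64.8
gripper_force: 66.7
```

```bash
python3 - <<'E'
from h import *
s=manip.get_state();print(s['clock'],s['position'],s['gripper_width'])
w=manip.read_camera('wrist');q=manip.read_camera('side')
ROD=[(3,100),(8,94)]
print(fit(w,569,0,DN),fit(w,569,0,ROD,8),fit(q,569,0,ROD,8),pix(w,[569,0,112]))
x,y,z=s['position'];print('held',fit(w,x,y,UP,6,z-3))
cv2.imwrite('pics/w3.png',np.clip(w['frame'].astype(int)*2,0,255).astype(np.uint8))
E
```

```text
5.45 [618.42314362   2.43606311 173.41444015] 64.75577611306782
(571.0, -3.5, np.float64(25.36)) (571.5, -3.5, np.float64(28.64)) (570.5, -1.0, np.float64(26.15)) [313.68039031 139.45103337]
held (np.float64(619.4), np.float64(1.9), np.float64(29.41))
```

View pics/w3.png

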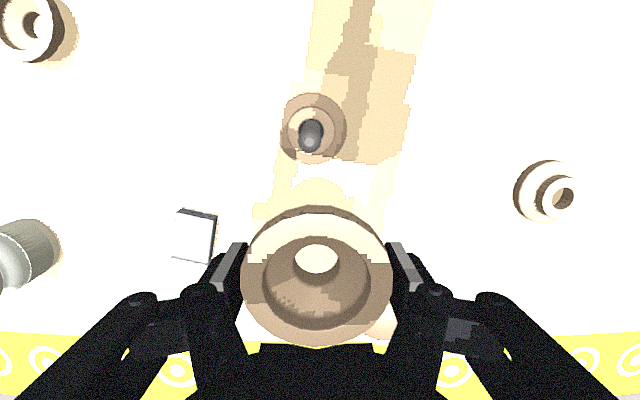

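The rod tip shows at (311,138). The held pot is at (317,275), upright, its hole visible. Now I'll move over the rod and stop just above the tip.

Call:
drive_tool --rows '[[[-1,20,-2,0,0,0,0],[-1,20,-3,0,0,0,0],[-1,8,0,15,0,0,0],[-1,0,0,20,0,0,0],[-1,0,0,15,0,0,0],[-1,0,0,0,0,0,0],[-1,0,0,0,0,0,0]]]'

```text
clock: 6.25
position: [571.1, -3.3, 123.4]
eef_rot: [[-1.0, -0.001, -0.0], [-0.001, 1.0, 0.0], [0.0, 0.0, -1.0]]
contact_force: [-0.3, 0.0, -0.4]
gripper_width: 65.2
gripper_force: 66.7
```

```bash
python3 - <<'E'
from h import *
s=manip.get_state();print(s['clock'],s['position'],s['gripper_width'])
w=manip.read_camera('wrist');q=manip.read_camera('side')
x,y,z=s['position'];print('held',fit(w,x,y,UP,6,z-2),fit(q,x,y,UP,6,z-2))
print('rod through hole',fit(w,570.5,-2.5,[(3,100)],6))
a=np.hstack([cv2.resize(w['frame'][160:360,200:440],(400,333),interpolation=2),cv2.resize(q['frame'][120:270,270:450],(400,333),interpolation=2)])
cv2.imwrite('pics/w4.png',np.clip(a.astype(int)*2,0,255).astype(np.uint8))
E
```

```text
6.25 [571.13663913  -3.27118857 123.44247296] 65.1911780830647
held (np.float64(570.1), np.float64(-4.3), np.float64(29.35)) (np.float64(573.6), np.float64(-1.3), np.float64(13.86))
rod through hole (577.0, 3.5, np.float64(14.28))
```

View pics/w4.png

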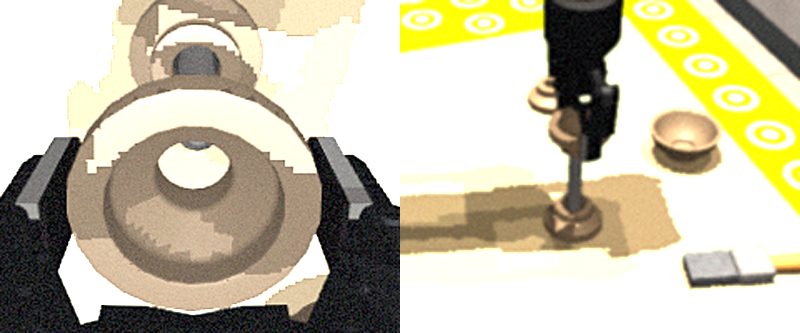

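```bash
python3 - <<'E'
from h import *
s=manip.get_state();x,y,z=s['position']
w=manip.read_camera('wrist')
print('lower tip edge',plane(w,318.2,249.7,112))
for dz in (0,-3): print('hole bottom edges predicted',pix(w,[x,y,z-2+dz]),pix(w,[x+11,y,z-2+dz]),pix(w,[x,y+11,z-2+dz]))
print('tip if centred',pix(w,[x,y,112]),pix(w,[x+3,y,112]))
E
```

```text
lower tip edge [576.39120755  -3.29525104 112.        ]
hole bottom edges predicted [317.61502158 251.27533444] [317.55764633 270.26599251] [339.18020966 251.29708602]
hole bottom edges predicted [317.59652475 248.59475307] [317.54061492 267.3206151 ] [338.78503862 248.61693813]
tip if centred [317.55331317 242.33861743] [317.53883176 247.34818235]
```

Both the rod tip and the hole sit about 1.5 mm off prediction in the same direction, so they are centred on each other. I'll lower the pot.

Call:
drive_tool --rows '[[[-1,0,0,8,0,0,0],[-1,0,0,8,0,0,0],[-1,0,0,6,0,0,0],[-1,0,0,0,0,0,0],[-1,0,0,0,0,0,0]]]'

```text
clock: 6.9
position: [570.9, -3.6, 100.9]
eef_rot: [[-1.0, -0.0, -0.001], [-0.0, 1.0, 0.0], [0.001, 0.0, -1.0]]
contact_force: [0.1, -0.6, -0.6]
gripper_width: 65.2
gripper_force: 66.7
```

Call:
drive_tool --rows '[[[-1,0,0,15,0,0,0],[-1,0,0,15,0,0,0],[-1,0,0,12,0,0,0],[-1,0,0,8,0,0,0],[-1,0,0,4,0,0,0],[-1,0,0,0,0,0,0],[-1,0,0,0,0,0,0]]]'

```text
clock: 7.6
position: [571.6, -3.8, 47.7]
eef_rot: [[-1.0, -0.0, 0.001], [-0.0, 1.0, -0.0], [-0.001, -0.0, -1.0]]
contact_force: [-0.3, -0.2, -1.4]
gripper_width: 65.0
gripper_force: 66.7
```

Call:
drive_tool --rows '[[[-1,0,0,2,0,0,0],[-1,0,0,1.5,0,0,0],[-1,0,0,0,0,0,0],[-1,0,0,0,0,0,0]]]'

```text
clock: 8.0
position: [571.6, -3.7, 44.3]
eef_rot: [[-1.0, -0.0, 0.001], [-0.0, 1.0, -0.0], [-0.001, -0.0, -1.0]]
contact_force: [-0.5, 0.3, 1.5]
gripper_width: 65.2
gripper_force: 66.8
```

Call:
drive_tool --rows '[[[-1,0,0,0.5,0,0,0],[1,0,0,0,0,0,0],[1,0,0,0,0,0,0],[1,0,0,0,0,0,0],[1,0,0,0,0,0,0],[1,0,0,0,0,0,0]]]'

```text
clock: 8.6
position: [571.0, -3.6, 43.2]
eef_rot: [[-1.0, -0.0, -0.0], [-0.0, 1.0, 0.0], [0.0, 0.0, -1.0]]
contact_force: [-0.4, -0.2, 0.2]
gripper_width: 85.4
gripper_force: 0.0
```

Call:
drive_tool --rows '[[[1,0,0,-20,0,0,0],[1,0,0,-40,0,0,0],[1,0,0,-45,0,0,0],[1,0,20,-30,0,0,0],[1,-12,45,0,0,0,0],[1,-12,45,0,0,0,0],[1,-12,45,0,0,0,0],[1,-12,45,0,0,0,0]]]'

```text
clock: 9.4
position: [619.3, 198.2, 178.4]
eef_rot: [[-1.0, -0.0, 0.0], [-0.0, 1.0, -0.0], [-0.0, -0.0, -1.0]]
contact_force: [1.5, -0.4, 0.2]
gripper_width: 85.3
gripper_force: 0.0
```

Call:
drive_tool --rows '[[[1,-12,40,0,0,0,0],[1,0,0,0,0,0,0],[1,0,0,0,0,0,0],[1,0,0,0,0,0,0]]]'

```text
clock: 9.8
position: [630.9, 235.4, 178.0]
eef_rot: [[-1.0, 0.001, -0.001], [0.001, 1.0, -0.001], [0.001, -0.001, -1.0]]
contact_force: [0.2, 0.3, -0.5]
gripper_width: 85.1
gripper_force: 0.0
```

```bash
python3 - <<'E'
from h import *
s=manip.get_state();print(s['clock'],s['position'])
w=manip.read_camera('wrist');q=manip.read_camera('side');p=manip.read_camera('top')
print('C',fit(w,630,237,DN,8))
for c in (p,q): print('stack: seated vs half-way score',fit(c,571,-3,UP,8,42),fit(c,571,-3,UP,8,52),fit(c,571,-3,[(3,100),(8,94)],8))
E
```

```text
9.8 [630.88327834 235.43829667 178.04648974]
C (630.5, 236.5, np.float64(27.88))
stack: seated vs half-way score (571.5, -2.0, np.float64(22.17)) (569.0, -2.5, np.float64(22.34)) (568.5, -0.5, np.float64(17.8))
stack: seated vs half-way score (573.5, -2.5, np.float64(25.45)) (568.5, -13.0, np.float64(25.27)) (568.0, -2.0, np.float64(24.65))
```

Call:
drive_tool --rows '[[[1,0,1,40,0,0,0],[1,0,0,45,0,0,0],[1,0,0,40,0,0,0],[1,0,0,23,0,0,0],[1,0,0,0,0,0,0],[1,0,0,0,0,0,0],[1,0,0,0,0,0,0]]]'

```text
clock: 10.65
position: [633.1, 237.3, 33.1]
eef_rot: [[-1.0, 0.0, 0.004], [0.0, 1.0, 0.001], [-0.004, 0.001, -1.0]]
contact_force: [0.3, -0.3, 0.5]
gripper_width: 85.3
gripper_force: 0.0
```

Call:
drive_tool --rows '[[[-1,0,0,0,0,0,0],[-1,0,0,0,0,0,0],[-1,0,0,0,0,0,0],[-1,0,0,0,0,0,0],[-1,0,0,0,0,0,0],[-1,0,0,0,0,0,0]]]'

```text
clock: 11.25
position: [632.0, 237.6, 31.8]
eef_rot: [[-1.0, -0.0, 0.002], [-0.0, 1.0, 0.0], [-0.002, 0.0, -1.0]]
contact_force: [0.2, 0.3, 5.8]
gripper_width: 39.3
gripper_force: 59.9
```

Call:
drive_tool --rows '[[[-1,0,0,-10,0,0,0],[-1,0,0,-30,0,0,0],[-1,0,0,-40,0,0,0],[-1,0,0,-40,0,0,0],[-1,0,0,-30,0,0,0],[-1,2,-20,0,0,0,0],[-1,2,-40,0,0,0,0],[-1,2,-40,0,0,0,0]]]'

```text
clock: 12.05
position: [623.9, 136.1, 179.2]
eef_rot: [[-1.0, -0.002, -0.002], [-0.002, 1.0, -0.001], [0.002, -0.0, -1.0]]
contact_force: [0.8, -0.2, -1.5]
gripper_width: 39.4
gripper_force: 60.7
```

Call:
drive_tool --rows '[[[-1,2,-40,0,0,0,0],[-1,2,-40,0,0,0,0],[-1,2,-40,0,0,0,0],[-1,0,-20,0,0,0,0],[-1,0,0,0,0,0,0],[-1,0,0,0,0,0,0],[-1,0,0,0,0,0,0]]]'

```text
clock: 12.75
position: [618.5, -1.7, 179.6]
eef_rot: [[-1.0, -0.001, -0.001], [-0.001, 1.0, 0.001], [0.001, 0.001, -1.0]]
contact_force: [-0.4, 0.6, -1.3]
gripper_width: 39.6
gripper_force: 60.7
```

```bash
python3 - <<'E'
from h import *
s=manip.get_state();print(s['clock'],s['position'],s['gripper_width'])
w=manip.read_camera('wrist');q=manip.read_camera('side')
ROD=[(3,100),(8,94)]
print('rod',fit(w,571,-3,ROD,8),fit(q,571,-3,ROD,8),'pot2',fit(w,571,-3,UP,8,42))
x,y,z=s['position'];print('held',fit(w,x,y,[(33,12)],6,z-20),fit(w,x,y,[(21,30),(11,30)],6,z-20))
a=np.hstack([cv2.resize(w['frame'],(480,300)),cv2.resize(q['frame'][80:280,260:460],(300,300),interpolation=2)])
cv2.imwrite('pics/w5.png',np.clip(a.astype(int)*2,0,255).astype(np.uint8))
E
```

```text
12.75 [618.54271644  -1.7137519  179.60689349] 39.59391480722175
rod (571.5, -3.0, np.float64(28.33)) (570.5, -0.5, np.float64(26.05)) pot2 (572.0, -5.0, np.float64(28.87))
held (np.float64(618.5), np.float64(-1.7), np.float64(13.72)) (np.float64(618.5), np.float64(-3.2), np.float64(29.8))
```

View pics/w5.png

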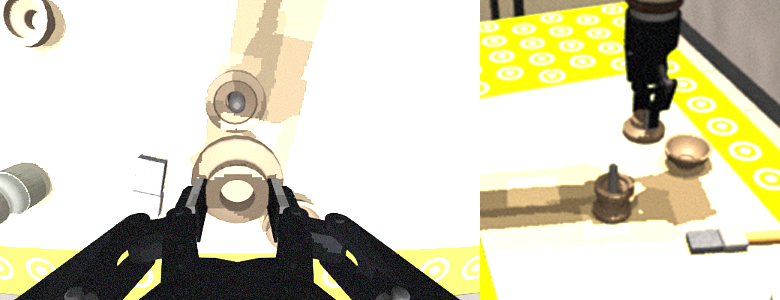

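Pot 2 sits seated on the rod at (235,100), and the mouth-down pot is held upright, its hole visible at (237,190). Next I'll move over the rod and thread it.

Call:
drive_tool --rows '[[[-1,20,-1,0,0,0,0],[-1,20,0,0,0,0,0],[-1,7.5,0,15,0,0,0],[-1,0,0,20,0,0,0],[-1,0,0,5,0,0,0],[-1,0,0,0,0,0,0],[-1,0,0,0,0,0,0]]]'

```text
clock: 13.55
position: [572.3, -3.4, 141.2]
eef_rot: [[-1.0, -0.001, 0.001], [-0.001, 1.0, -0.0], [-0.001, -0.0, -1.0]]
contact_force: [0.5, -0.5, -0.5]
gripper_width: 39.5
gripper_force: 60.7
```

Call:
drive_tool --rows '[[[-1,0,0,7,0,0,0],[-1,0,0,7,0,0,0],[-1,0,0,6,0,0,0],[-1,0,0,0,0,0,0],[-1,0,0,0,0,0,0]]]'

```text
clock: 14.05
position: [571.4, -3.7, 120.0]
eef_rot: [[-1.0, -0.0, -0.001], [-0.0, 1.0, 0.0], [0.001, 0.0, -1.0]]
contact_force: [-0.8, -0.3, -1.8]
gripper_width: 39.2
gripper_force: 60.7
```

Call:
drive_tool --rows '[[[-1,0,0,10,0,0,0],[-1,0,0,10,0,0,0],[-1,0,0,4,0,0,0],[-1,0,0,2,0,0,0],[-1,0,0,0,0,0,0],[-1,0,0,0,0,0,0]]]'

```text
clock: 14.65
position: [571.8, -3.7, 94.5]
eef_rot: [[-1.0, -0.0, 0.0], [-0.0, 1.0, -0.0], [-0.0, -0.0, -1.0]]
contact_force: [-0.4, 0.4, -1.0]
gripper_width: 39.7
gripper_force: 60.7
```

Call:
drive_tool --rows '[[[-1,0,0,1,0,0,0],[-1,0,0,1,0,0,0],[-1,0,0,0.5,0,0,0],[-1,0,0,0,0,0,0],[-1,0,0,0,0,0,0]]]'

```text
clock: 15.15
position: [571.7, -3.7, 91.9]
eef_rot: [[-1.0, -0.0, 0.0], [-0.0, 1.0, -0.0], [-0.0, -0.0, -1.0]]
contact_force: [0.0, 0.6, 0.1]
gripper_width: 39.7
gripper_force: 60.7
```

Call:
drive_tool --rows '[[[-1,0,0,0.7,0,0,0],[-1,0,0,0,0,0,0],[1,0,0,0,0,0,0],[1,0,0,0,0,0,0],[1,0,0,0,0,0,0],[1,0,0,0,0,0,0],[1,0,0,0,0,0,0]]]'

```text
clock: 15.85
position: [571.5, -3.6, 91.0]
eef_rot: [[-1.0, -0.0, -0.0], [-0.0, 1.0, 0.0], [0.0, 0.0, -1.0]]
contact_force: [0.2, 0.2, 1.0]
gripper_width: 85.6
gripper_force: 0.0
```

Call:
drive_tool --rows '[[[1,0,0,-20,0,0,0],[1,0,0,-40,0,0,0],[1,0,0,-30,0,0,0],[1,18,-40,0,0,0,0],[1,18,-40,0,0,0,0],[1,18,-40,0,0,0,0],[1,18,-40,0,0,0,0],[1,18,-40,0,0,0,0]]]'

```text
clock: 16.65
position: [480.7, -205.1, 181.2]
eef_rot: [[-1.0, -0.0, 0.0], [-0.0, 1.0, -0.0], [-0.0, -0.0, -1.0]]
contact_force: [0.3, -0.2, 0.4]
gripper_width: 85.8
gripper_force: 0.0
```

Call:
drive_tool --rows '[[[1,6,-41,0,0,0,0],[1,0,0,0,0,0,0],[1,0,0,0,0,0,0],[1,0,0,0,0,0,0],[1,0,0,0,0,0,0]]]'

```text
clock: 17.15
position: [476.0, -243.4, 181.0]
eef_rot: [[-1.0, -0.002, -0.0], [-0.002, 1.0, 0.0], [0.0, 0.0, -1.0]]
contact_force: [-0.6, -0.3, 0.2]
gripper_width: 85.3
gripper_force: 0.0
```

```bash
python3 - <<'E'
from h import *
s=manip.get_state();print(s['clock'],s['position'])
w=manip.read_camera('wrist');q=manip.read_camera('side');p=manip.read_camera('top')
print('B',fit(w,475,-245,UP,8),fit(p,475,-245,UP,8))
for c in (p,q): print(fit(c,571,-3,DN,8,72),fit(c,571,-3,[(3,100)],8))
a=np.hstack([cv2.resize(w['frame'],(480,300)),cv2.resize(q['frame'][100:260,260:420],(300,300),interpolation=2)])
cv2.imwrite('pics/w6.png',np.clip(a.astype(int)*2,0,255).astype(np.uint8))
E
```

```text
17.15 [ 475.95028093 -243.42984802  180.98981239]
B (474.0, -249.0, np.float64(29.22)) (485.0, -252.5, np.float64(13.67))
(569.0, -2.0, np.float64(23.97)) (568.5, -0.5, np.float64(14.8))
(561.0, 7.0, np.float64(3.86)) (568.0, -7.0, np.float64(0.93))
```

View pics/w6.png

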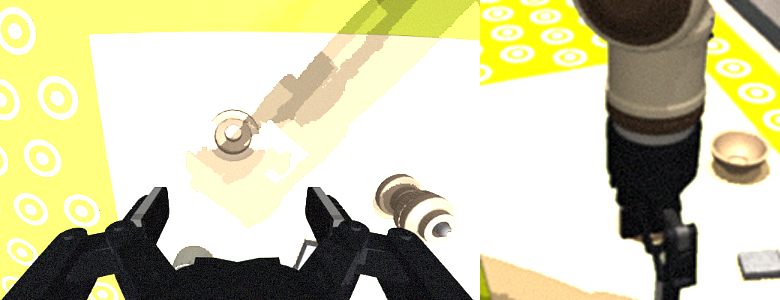

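The wrist view shows pot B mouth up at (233,132), and a three-pot stack with the rod tip at (440,228). I'll descend on B.

Call:
drive_tool --rows '[[[1,2,-4.5,40,0,0,0],[1,0,0,45,0,0,0],[1,0,0,40,0,0,0],[1,0,0,15,0,0,0],[1,0,0,0,0,0,0],[1,0,0,0,0,0,0],[1,0,0,0,0,0,0]]]'

```text
clock: 18.0
position: [475.4, -250.5, 43.7]
eef_rot: [[-1.0, -0.0, 0.004], [-0.0, 1.0, -0.003], [-0.004, -0.003, -1.0]]
contact_force: [-0.2, 1.6, -0.9]
gripper_width: 85.4
gripper_force: 0.0
```

```bash
python3 - <<'E'
from h import *
s=manip.get_state();print(s['clock'],s['position'])
w=manip.read_camera('wrist')
print('B',fit(w,475,-247,UP,8))
E
```

```text
18.0 [ 475.4206857  -250.5169562    43.72069691]
B (475.0, -250.0, np.float64(28.89))
```

Call:
drive_tool --rows '[[[1,0,0,14,0,0,0],[1,0,0,12,0,0,0],[1,0,0,0,0,0,0],[1,0,0,0,0,0,0]]]'

```text
clock: 18.45
position: [473.1, -248.7, 14.2]
eef_rot: [[-1.0, -0.0, -0.001], [-0.0, 1.0, 0.001], [0.001, 0.001, -1.0]]
contact_force: [-0.4, -0.7, -0.4]
gripper_width: 85.2
gripper_force: 0.0
```

Call:
drive_tool --rows '[[[-1,0,0,0,0,0,0],[-1,0,0,0,0,0,0],[-1,0,0,0,0,0,0],[-1,0,0,0,0,0,0],[-1,0,0,0,0,0,0]]]'

```text
clock: 18.95
position: [474.4, -249.8, 16.2]
eef_rot: [[-1.0, -0.0, 0.002], [-0.0, 1.0, -0.001], [-0.002, -0.001, -1.0]]
contact_force: [-0.5, -0.1, 6.3]
gripper_width: 64.5
gripper_force: 66.5
```

Call:
drive_tool --rows '[[[-1,0,0,-10,0,0,0],[-1,0,0,-30,0,0,0],[-1,0,0,-40,0,0,0],[-1,0,0,-40,0,0,0],[-1,0,0,-36,0,0,0],[-1,-15,20,0,0,0,0],[-1,-22,38,0,0,0,0],[-1,-22,38,0,0,0,0]]]'

```text
clock: 19.75
position: [533.1, -152.4, 172.0]
eef_rot: [[-1.0, 0.002, 0.001], [0.002, 1.0, -0.0], [-0.001, -0.0, -1.0]]
contact_force: [-0.4, -0.1, -2.1]
gripper_width: 64.7
gripper_force: 66.6
```

Call:
drive_tool --rows '[[[-1,-22,38,0,0,0,0],[-1,-22,38,0,0,0,0],[-1,-22,38,0,0,0,0],[-1,-20,37,0,0,0,0],[-1,0,0,0,0,0,0],[-1,0,0,0,0,0,0],[-1,0,0,0,0,0,0]]]'

```text
clock: 20.45
position: [618.1, -2.9, 171.0]
eef_rot: [[-1.0, 0.0, -0.001], [0.0, 1.0, -0.0], [0.001, -0.0, -1.0]]
contact_force: [0.4, -0.2, -0.3]
gripper_width: 64.7
gripper_force: 66.6
```

```bash
python3 - <<'E'
from h import *
s=manip.get_state();print(s['clock'],s['position'],s['gripper_width'])
w=manip.read_camera('wrist');q=manip.read_camera('side')
print('rod',fit(w,571,-3,[(3,100),(8,94)],8),'pot3',fit(w,571,-3,DN,8,72),fit(q,571,-3,DN,8,72))
x,y,z=s['position'];print('held',fit(w,x,y,UP,6,z-4))
a=np.hstack([cv2.resize(w['frame'],(480,300)),cv2.resize(q['frame'][80:280,260:460],(300,300),interpolation=2)])
cv2.imwrite('pics/w7.png',np.clip(a.astype(int)*2,0,255).astype(np.uint8))
E
```

```text
20.45 [618.08178412  -2.87322589 171.0369123 ] 64.73465554808828
rod (571.5, -3.0, np.float64(27.87)) pot3 (571.5, -5.0, np.float64(26.73)) (571.5, -1.0, np.float64(23.45))
held (np.float64(617.6), np.float64(-3.4), np.float64(29.92))
```

View pics/w7.png

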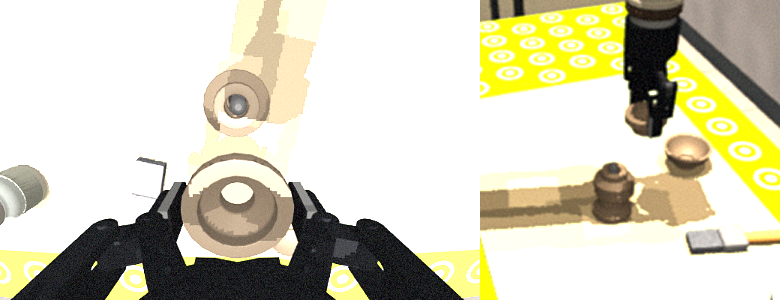

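Three pots are stacked at (236,103), and the last pot is held upright at (238,205). Now I'll place it.

Call:
drive_tool --rows '[[[-1,20,0,0,0,0,0],[-1,20,0,0,0,0,0],[-1,6,0,15,0,0,0],[-1,0,0,20,0,0,0],[-1,0,0,12,0,0,0],[-1,0,0,0,0,0,0],[-1,0,0,0,0,0,0]]]'

```text
clock: 21.25
position: [572.8, -2.6, 124.4]
eef_rot: [[-1.0, 0.0, 0.0], [0.0, 1.0, -0.0], [-0.0, -0.0, -1.0]]
contact_force: [-0.7, 0.0, -0.5]
gripper_width: 64.6
gripper_force: 66.6
```

Call:
drive_tool --rows '[[[-1,0,0,5,0,0,0],[-1,0,0,5,0,0,0],[-1,0,0,3,0,0,0],[-1,0,0,0,0,0,0],[-1,0,0,0,0,0,0]]]'

```text
clock: 21.75
position: [572.6, -2.1, 111.1]
eef_rot: [[-1.0, -0.0, -0.0], [-0.0, 1.0, 0.0], [0.0, 0.0, -1.0]]
contact_force: [-0.2, 0.0, -1.8]
gripper_width: 64.9
gripper_force: 66.6
```

Call:
drive_tool --rows '[[[-1,1,-1,2,0,0,0],[-1,0,0,1.5,0,0,0],[-1,0,0,1,0,0,0],[-1,0,0,0.5,0,0,0],[-1,0,0,0,0,0,0],[-1,0,0,0,0,0,0]]]'

```text
clock: 22.35
position: [571.7, -3.2, 106.2]
eef_rot: [[-1.0, -0.0, 0.0], [-0.0, 1.0, -0.0], [-0.0, -0.0, -1.0]]
contact_force: [-0.3, 0.1, 0.3]
gripper_width: 64.8
gripper_force: 66.7
```

Call:
drive_tool --rows '[[[-1,0,0,0.7,0,0,0],[-1,0,0,0,0,0,0],[1,0,0,0,0,0,0],[1,0,0,0,0,0,0],[1,0,0,0,0,0,0],[1,0,0,0,0,0,0],[1,0,0,0,0,0,0]]]'

```text
clock: 23.05
position: [571.5, -3.2, 105.3]
eef_rot: [[-1.0, -0.0, -0.0], [-0.0, 1.0, 0.0], [0.0, 0.0, -1.0]]
contact_force: [-0.6, 0.5, 0.3]
gripper_width: 85.4
gripper_force: 0.0
```

Call:
drive_tool --rows '[[[1,0,0,-15,0,0,0],[1,0,0,-35,0,0,0],[1,0,0,-40,0,0,0],[1,-30,0,0,0,0,0],[1,-30,0,0,0,0,0],[1,0,0,0,0,0,0],[1,0,0,0,0,0,0],[1,0,0,0,0,0,0]]]'

```text
clock: 23.85
position: [630.8, -3.0, 195.6]
eef_rot: [[-1.0, -0.0, -0.001], [-0.0, 1.0, 0.0], [0.001, 0.0, -1.0]]
contact_force: [-0.4, 0.1, 0.4]
gripper_width: 85.6
gripper_force: 0.0
```

```bash
python3 - <<'E'
from h import *
s=manip.get_state();print(s['clock'],s['position'],s['contact_force'])
w=manip.read_camera('wrist');q=manip.read_camera('side')
print('pot4',fit(w,571,-3,UP,8,102),fit(q,571,-3,UP,8,102))
a=np.hstack([cv2.resize(w['frame'],(480,300)),cv2.resize(q['frame'][80:280,260:460],(300,300),interpolation=2)])
cv2.imwrite('pics/w8.png',np.clip(a.astype(int)*2,0,255).astype(np.uint8))
E
```

```text
23.85 [630.80945387  -3.04380042 195.64603533] [-0.44521816  0.1298588   0.39399718]
pot4 (573.0, -3.5, np.float64(29.04)) (572.0, 1.0, np.float64(20.86))
```

View pics/w8.png

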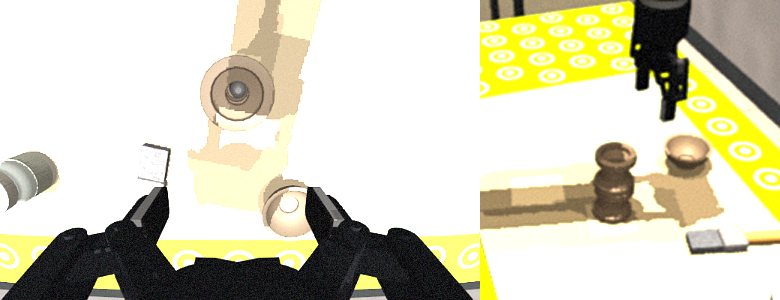

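The stack of four stands upright, alternating as required, with the rod tip inside the top pot at (236,91) and the gripper clear.

```bash
python3 -c "
from cell import manip
print(manip.hand_in())"
```

```text
the job is handed in; nothing more can be done
None
```

All four pots are on the rod with alternating faces (down, up, down, up), seated gently and released, the jar, bowl and brush were not touched, and the job was handed in at about 24 s; it returned no verdict.

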